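# Fit the one good knob to the gas hob and hold the tap in

### The job

Only one knob is left for this two-ring gas hob: fit it to the spindle of the ring the pot stands on (the other ring has only the pot's lid parked on it), turned so that its D-shaped socket lines up with the flat of the spindle, and push it fully home. The tap already stands open, so then keep the knob pressed all the way in against its spring, to hold the flame safety valve open while I strike a match: finish like that, still holding the knob and pressing, and do not let go. Leave the other tap, the pot, the lid and the rest of the things alone.

Things in the scene. Friction and masses are not known exactly. Their poses are not given: they have to be found in the camera images.
- knob_center (a point): black cooker knob lying skirt down on the boards left of the hob: round skirt 48 mm across, 17 mm high; on it a grip bar 42 mm long (along x), 14 mm wide (y), 16 mm high; total height 33 mm, 35 g. Origin on its axis, 16.5 mm over its underside; z up, x along the bar to the pointer end, marked by a white line on the bar's top and end
- knob_pointer (a point): pointer end of the knob's bar: on its top, 20 mm from the axis towards the white-marked end. The flat of the knob's socket is on this side, so on the spindle the white line points the way the spindle's flat faces (knob x along spindle x)
- knob_socket (a point): bottom (blind end) of the D socket in the middle of the knob's underside, 14 mm above the underside, on the axis; the socket has 0.6 mm play all round the spindle and a tapered lead-in at its mouth. This point rests on the spindle's tip when the knob is fully home
- spindle_left (a point): bright steel D spindle of the left tap, upright in a round black bezel on the hob's front strip: 10 mm round bar with one flat 1 mm from its axis (6 mm thick across the flat). Origin on the axis at the tip, 22 mm above the steel plate when not pressed; z up; x points square out of the flat and turns with the spindle. It serves the left ring, behind it
- spindle_right (a point): bright steel D spindle of the right tap, upright in a round black bezel on the hob's front strip: 10 mm round bar with one flat 1 mm from its axis (6 mm thick across the flat). Origin on the axis at the tip, 22 mm above the steel plate when not pressed; z up; x points square out of the flat and turns with the spindle. It serves the right ring, behind it
- press_left (a joint): how far the left spindle is pushed in: 0 = out, 0.006 m = fully in. It springs back: 4.5 N to start it, 9.9 N fully in; when fully in, a seated knob's skirt is 2 mm above the plate
- press_right (a joint): the same for the right spindle
- tap_left (a joint): turn of the left spindle in rad, growing counterclockwise from above; 0 = off (flat facing away from the robot, to the back of the hob), range 0 to 3.6; somewhere between 0.7 and 2.1 at the start (open). It turns stiffly (0.1 N m) and stays where it is left
- tap_right (a joint): the same for the right spindle
- ring_left (a point): centre of the left ring of the hob, at the top of its black pan support, 92 mm above the table. The hob is a steel box 330 mm deep, 500 mm wide, its flat plate 70 mm above the table, spindles along the edge nearest the robot; left is +y. Each ring is 180 mm behind its spindle and 55 mm further out. x points to the back of the hob
- ring_right (a point): centre of the right ring, as ring_left
- pot_base (a point): aluminium pot, 160 mm across, 65 mm high, two loop handles; centre of its underside. It stands on one of the two rings
- lid_base (a point): the pot's lid, 165 mm across, 35 mm high with its knob; centre of its underside. It lies on the ring without the pot
- spray_bottle: clear spray bottle with a blue press button, 58 mm across, 181 mm high; centre of its underside
- bowl: brown bowl, 150 mm across, 60 mm high; centre of its underside
- glasses: folded reading glasses, 134 by 40 by 26 mm; centre of the underside
- matchbox: red matchbox, 36 by 53 by 15.5 mm; centre of its underside
Not all that is in view belongs to the job. What is shaped like the part that bears pot_base but orange or purple is not meant.

How it is judged (in metres and radians):
At the end, for the whole second after the job is handed in: knob upright on the spindle of the pot's ring, 3.5 mm from its axis at most, socket bottom within 4 mm of the spindle's tip, pointer the way the flat faces (within 28 degrees), tap open (over 0.4 rad), spindle pushed in over 4.2 of its 6 mm, fingers on the knob with over 3 N (((horizontal distance between pot_base and ring_left below 0.03 m and horizontal distance between knob_center and spindle_left below 0.0035 m and distance between knob_socket and spindle_left below 0.004 m and angle between knob_center's own z axis and vertical below 0.12 rad and x of knob_pointer in the frame of spindle_left above 0.0175 m and value of joint tap_left above 0.4 rad and value of joint press_left above 0.0042 m) or (horizontal distance between pot_base and ring_right below 0.03 m and horizontal distance between knob_center and spindle_right below 0.0035 m and distance between knob_socket and spindle_right below 0.004 m and angle between knob_center's own z axis and vertical below 0.12 rad and x of knob_pointer in the frame of spindle_right above 0.0175 m and value of joint tap_right above 0.4 rad and value of joint press_right above 0.0042 m)) and contact force between knob and the fingers above 3 N); the arm keeps its last pose, push and grip.
It fails at once if the tap of the ring without the pot is pressed ((horizontal distance between pot_base and ring_left below 0.03 m and value of joint press_right above 0.002 m) or (horizontal distance between pot_base and ring_right below 0.03 m and value of joint press_left above 0.002 m)).
It fails at once if the pot or the lid is pushed out of its place (distance of any of pot_base, lid_base from where it was at the start of the episode above 0.025 m).
It fails at once if one of the other things is knocked about (distance of any of spray_bottle, bowl, glasses, matchbox from where it was at the start of the episode above 0.03 m or angle between spray_bottle's own z axis and vertical above 0.5 rad).
It also fails if it takes over 42 s, if anything falls off the work surface, if the arm or the gripper's body presses on something with over 40 N, if the wrist force passes 120 N, or if a joint passes its speed limit or range.

### The arm

A 6-joint arm with a two-finger parallel gripper is mounted at the origin on the work surface. World frame = base frame: x ahead of the robot, y to its left, z up, the work surface at z = 0. Lengths are in m, angles in degrees, forces in N, time in s.
With the tool pointing down it reaches from about 0.25 to 0.725 m from the base axis. Payload 9.7 kg.
Tool frame: the origin (TCP) lies on the centre line of the jaws, within the pads' length; the fingertips stand 17 mm ahead of it and the grasp point (between the pads) lies 2 mm behind it (bot.tip_extent is the distance from the TCP to the fingertips, in m); z points along the fingers, y is the line along which they close (so a half turn about z gives the same grasp; the last joint's range is limited). The gripper opens to 85 mm and grips with 20 to 120 N. Pads are 22 mm wide; open, the fingers measure 114 mm over their backs; the gripper's body (76 mm by 85 mm) begins 54 mm behind the grasp point. The pads swing forward as they close: fully open they stand 13 mm farther back than shut.
Start: joints at [-65.546, 4.979, 10.078, 95.1, 0, 90], TCP at [0.228, -0.501, 0.248] pointing down, gripper open.
Joint ranges: [-179.16, 179.16], [-48.56, 103.87], [-65.8, 70.77], [-126.05, 130.52], [-82.76, 87.17], [-180, 180]. Speed limits (degrees/s): [127.2, 127.2, 147.25, 180, 180, 180].

### API

Orientations are given as [roll, pitch, yaw] about the fixed x, y, z axes, in that order (R = Rz(yaw) Ry(pitch) Rx(roll)).
In Python, from workcell import bot gives the robot as it stands.
- The arm moves only by the tool carry_out, never from a script. Its argument "moves" is text: rows parted by semicolons, each of 7 numbers parted by spaces: the shift along the tool's x, y, z in mm, then the turn, a rotation vector about the tool's x, y, z in degrees, then the finger opening in mm, from 0 to 85.4. A call has 1 to 20 rows; each row is the pose to reach, as a shift and turn from the pose commanded when the call began, along the tool's axes at that moment; what a row does not reach only later rows make up. A row lasts 1/10 s, in which the tool goes at most 50 mm and 8.59 degrees, less where a joint would pass 70% of its speed; a pose out of reach is approached as far as the arm can. A call with a gripper value outside its range is refused whole. The fingers move at their own pace and stop on an object; "force" is the grip in N (left out, the last holds). Time passes only in rows, so rows that repeat a pose let the fingers close. It gives the time, the measured TCP pose, the force, the opening and the grip force at its end, in the units of the state.
- bot.get_obs(): the state, without advancing time (a new reading comes with each control period).
- bot.camera(name): name is "side" or "top" or "wrist"; returns a dict with "img" (420x560x3 uint8, red, green, blue), "mtx" (3x3 intrinsics, pixels), "position" and "orientation" of the camera in the world; the wrist camera has in their place "mount" (4x4, takes a point from camera to tool coordinates, whose origin is the TCP and whose axes are the flange's). Camera axes: x right, y up, looking along -z (the intrinsics and any distortion apply to the point x, -y, -z); pixel columns grow to the right and rows downward; lengths in m; the calibration is good to about 2 mm. A picture is of the moment at which its call begins: read the wrist's pose just before it. There is no depth.
- bot.job_done(): hands the job in; it is judged then, once.
The state is a dict: "time": time; "q": joint angles; "qd": joint speeds; "joint_efforts": joint torques, N m; "ee_pos": TCP position; "tcp_rot": TCP orientation; "wrist_force": force on the tool from outside, world axes, zero at the start; "torque": the same for the moment, N m; "opening": finger opening in m; "grasp_force": force on a finger pad.
Only numpy, scipy, OpenCV 4.12 (cv2) and the standard library are available. Lean on these libraries where they do the work, as an engineer would, in place of code of your own. Each camera call takes 0.05 s, during which the arm holds its last target. There are 200 camera calls.

## Working session

There is one attempt and no reset: what is moved stays moved. The work goes in short steps, Python scripts to look and compute and a tool call to move; the robot and the scene stay as the last step left them, time stands still between calls to the robot, and variables do not carry over. Pictures are saved under pics/ and viewed, at most 10 in all, crops included, and the job is handed in when it is done.

Besides the shell and the picture viewer there is one more tool, called after "Request:" in YAML: its name, and indented under it one key for each argument. carry_out: Moves the arm, as the interface text tells. Its arguments: {"type":"object","properties":{"moves":{"type":"string"},"force":{"type":"number"}},"required":["moves"]}

```bash
mkdir -p pics; ls
cat > h.py <<'E'
import numpy as np, cv2
from scipy.spatial.transform import Rotation as R
from workcell import bot
def snap(name,fn=None):
    o=bot.get_obs(); c=bot.camera(name)
    if fn: cv2.imwrite('pics/'+fn,cv2.cvtColor(c['img'],cv2.COLOR_RGB2BGR))
    c['obs']=o; return c
E
python3 - <<'E'
from h import *
np.set_printoptions(precision=4,suppress=True)
for n in('side','top','wrist'):
    c=snap(n,n+'0.png'); print({k:v for k,v in c.items() if k not in('img','obs')})
print(c['obs'])
a=[cv2.imread(f'pics/{n}0.png') for n in('top','side')]
E
```

```text
pics
{'mtx': array([[397.4299,   0.    , 280.9784],
       [  0.    , 397.4299, 213.7327],
       [  0.    ,   0.    ,   1.    ]]), 'position': array([ 0.2401, -0.8366,  0.9954]), 'orientation': array([ 43.6368,   1.1131, -15.5039])}
{'mtx': array([[496.2424,   0.    , 284.5018],
       [  0.    , 496.2424, 210.9691],
       [  0.    ,   0.    ,   1.    ]]), 'position': array([0.3461, 0.0014, 1.6182]), 'orientation': array([  4.7812,   0.6843, -90.149 ])}
{'mtx': array([[298.7114,   0.    , 279.2321],
       [  0.    , 298.7114, 212.6629],
       [  0.    ,   0.    ,   1.    ]]), 'mount': array([[ 0.0005,  0.9467,  0.3221,  0.0829],
       [ 1.    , -0.0002, -0.001 ,  0.0003],
       [-0.0009,  0.3221, -0.9467, -0.1259],
       [ 0.    ,  0.    ,  0.    ,  1.    ]])}
{'time': 0.1, 'q': array([-65.5483,   5.0082,  10.0408,  95.1006,  -0.0008,  89.9992]), 'qd': array([ 0.0409, -0.1419,  0.1404, -0.0427, -0.0763, -0.0181]), 'joint_efforts': array([  0.0007, -52.1561,  46.5655,   0.0161,   0.0001,  -0.    ]), 'ee_pos': array([ 0.2276, -0.5005,  0.2477]), 'tcp_rot': array([-179.932 ,    0.0008,   24.4525]), 'wrist_force': array([-1.1239, -0.1028, -0.2214]), 'torque': array([-0.0222,  0.0148,  0.0218]), 'grasp_force': 0.0, 'opening': 0.08538429240761819}
```

View pics/top0.png

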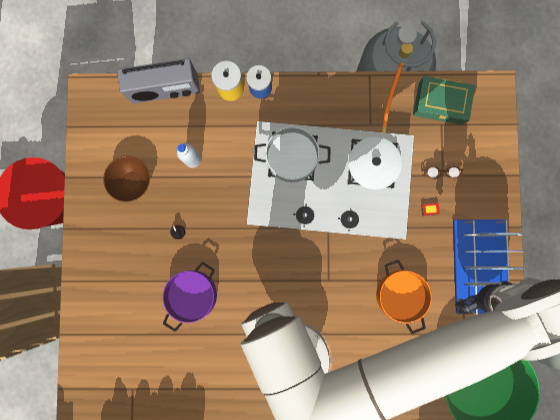

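View pics/side0.png

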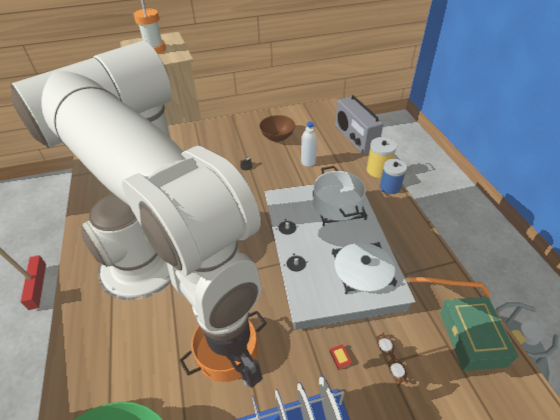

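The top view shows the pot on the left ring (292,154) and the lid on the right ring (375,163). The spindle bezels are at (305,215) left and (350,219) right, and the knob is at (178,231). The knob has no lookalikes. The left spindle could be confused with the right one at (350,219), and the pot with the purple (190,296) or orange (404,296) pots. I choose the left spindle and will check it in a close crop.

```bash
cat >> h.py <<'E'
def pose(c):
    if 'mount' in c:
        o=c['obs']; T=np.eye(4); T[:3,:3]=R.from_euler('xyz',o['tcp_rot'],degrees=True).as_matrix(); T[:3,3]=o['ee_pos']
        T=T@np.asarray(c['mount']); return T[:3,:3],T[:3,3]
    return R.from_euler('xyz',c['orientation'],degrees=True).as_matrix(),np.asarray(c['position'])
def onplane(c,px,z):
    Rm,p=pose(c); K=c['mtx']
    d=Rm@np.array([(px[0]-K[0,2])/K[0,0],-(px[1]-K[1,2])/K[1,1],-1]); return p+d*(z-p[2])/d[2]
def proj(c,X):
    Rm,p=pose(c); v=Rm.T@(np.asarray(X)-p); K=c['mtx']
    return np.array([K[0,2]+K[0,0]*v[0]/-v[2],K[1,2]-K[1,1]*v[1]/-v[2]])
E
python3 - <<'E'
from h import *
np.set_printoptions(precision=4,suppress=True)
t=snap('top')
L={'knob':((178,231),.017),'spL':((305,215),.075),'spR':((350,219),.075),'pot':((292,154),.157),'lid':((375,163),.125),'bottle':((183,149),.18),'bowl':((127,179),.05),
'h1':((258,122),.07),'h2':((413,136),.07),'h3':((407,239),.07),'h4':((247,224),.07)}
s=snap('side')
for k,(p,z) in L.items():
    X=onplane(t,p,z); print(k,X,proj(s,X))
i=cv2.cvtColor(t['img'],cv2.COLOR_RGB2BGR)
a=cv2.resize(i[195:245,265:385],None,fx=5,fy=5,interpolation=cv2.INTER_CUBIC)
b=cv2.resize(i[205:255,153:203],None,fx=5,fy=5,interpolation=cv2.INTER_CUBIC)[:,:200]
cv2.imwrite('pics/crop0.png',np.hstack([a,b]))
E
```

```text
knob [0.4163 0.365  0.017 ] [246.8539 163.4752]
spL [ 0.4624 -0.0444  0.075 ] [287.5251 226.4652]
spR [ 0.4495 -0.1843  0.075 ] [296.7683 262.3685]
pot [ 0.6389 -0.0043  0.157 ] [338.4277 187.4995]
lid [ 0.6163 -0.2564  0.125 ] [363.3502 257.9426]
bottle [0.6508 0.3169 0.18  ] [309.631  124.2173]
bowl [0.5819 0.5237 0.05  ] [277.1426 126.651 ]
h1 [0.76   0.1031 0.07  ] [357.6804 179.1275]
h2 [ 0.712  -0.3873  0.07  ] [414.3277 300.4957]
h3 [ 0.3869 -0.3609  0.07  ] [293.634  322.8746]
h4 [0.4352 0.1369 0.07  ] [265.0546 191.0716]
```

View pics/crop0.png

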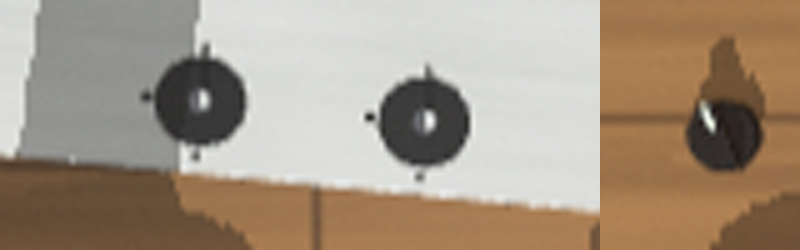

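The crop shows two identical spindles with bezels, at (305,215) left and (350,219) right. The knob's white line points up-left in the image, so its yaw is about 30–35°. I'll go to the left spindle for a close wrist look on the way to the knob.

Request:
carry_out:
  moves: "396 -320 0 0 0 0 85;396 -320 0 0 0 0 85;396 -320 0 0 0 0 85;396 -320 0 0 0 0 85;396 -320 0 0 0 0 85;396 -320 0 0 0 0 85;396 -320 0 0 0 0 85;396 -320 0 0 0 0 85;396 -320 0 0 0 0 85;396 -320 0 0 0 0 85;396 -320 30 0 0 0 85;396 -320 60 0 0 0 85;396 -320 88 0 0 0 85;396 -320 88 0 0 0 85;396 -320 88 0 0 0 85;396 -320 88 0 0 0 85"

```text
time: 1.85
ee_pos: [0.4563, -0.0457, 0.1621]
tcp_rot: [179.9, -0.1, 24.4]
wrist_force: [-1.0, -0.4, -0.1]
opening: 0.0847
grasp_force: 0.0
```

Run:
```python
from h import *
np.set_printoptions(precision=4,suppress=True)
c=snap('wrist'); o=c['obs']; print(o['time'],o['ee_pos'],o['tcp_rot'],o['q'])
for z,p in((.092,(.462,-.044,.092)),(.07,(.462,-.044,.07))):print(proj(c,p))
i=cv2.cvtColor(c['img'],cv2.COLOR_RGB2BGR)
cv2.imwrite('pics/w1full.png',i)
u,v=proj(c,(.462,-.044,.092)).astype(int); u0,v0=max(u-50,0),max(v-37,0); print(u0,v0)
crop=cv2.resize(i[v0:v0+75,u0:u0+100],None,fx=6,fy=6,interpolation=cv2.INTER_CUBIC)
cv2.imwrite('pics/w1.png',np.hstack([crop]))
```

```text
1.85 [ 0.4563 -0.0457  0.1621] [179.9329  -0.1135  24.4313] [ -5.7154  -8.5406 -12.6354  85.7734  -0.0011 149.8534]
[279.5655 226.7409]
[279.478  216.3715]
229 189
```

View pics/w1.png

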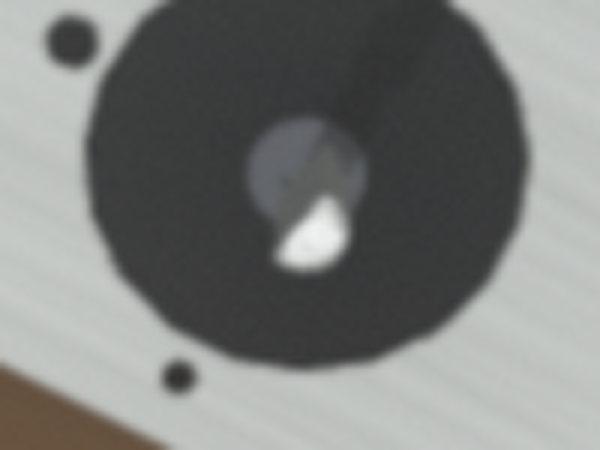

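The close view shows the left spindle's D tip as the bright patch (crop 275–350, 195–270). Its flat faces the upper left of the image, roughly world yaw 73°. Next I'll measure it and check it against the bezel.

```bash
cat >> h.py <<'E'
def dtip(c,z=.092,near=(.462,-.044)):
    g=cv2.cvtColor(c['img'],cv2.COLOR_RGB2GRAY); u,v=proj(c,(*near,z)).astype(int)
    f=8; y0,x0=v-22,u-22
    s=cv2.resize(g[y0:y0+45,x0:x0+45],None,fx=f,fy=f,interpolation=cv2.INTER_CUBIC)
    m=(s>165).astype(np.uint8)
    cs,_=cv2.findContours(m,cv2.RETR_EXTERNAL,cv2.CHAIN_APPROX_NONE)
    cs=[k for k in cs if cv2.contourArea(k)>300]
    k=min(cs,key=lambda k:np.linalg.norm(k[:,0].mean(0)-22*f))[:,0]
    P=np.array([onplane(c,((x+.5)/f-.5+x0,(y+.5)/f-.5+y0),z)[:2] for x,y in k])
    h=cv2.convexHull((P*1e5).astype(np.int32))[:,0]/1e5
    return P
E
python3 - <<'E'
from h import *
np.set_printoptions(precision=4,suppress=True)
c=snap('wrist'); P=dtip(c)
A=cv2.contourArea((P*1e6).astype(np.int32).astype(np.float32))/1e6
print('area mm2',A,'expect ~49'); m=P.mean(0)
# extent (mm) as function of direction; flat = direction of smallest support about a circle
for a in range(20,131,10):
    d=np.array([np.cos(np.radians(a)),np.sin(np.radians(a))]); n=np.array([-d[1],d[0]])
    q=P@d*1e3; w=P@n*1e3; top=q>q.max()-.6
    print(a,'thick',round(np.ptp(q),2),'width',round(np.ptp(w),2),'edgelen',round(np.ptp(w[top]),2),'ctr',(d*(q.min()+5)+n*(w.max()+w.min())/2).round(2))
# bezel circle at plate
g=cv2.cvtColor(c['img'],cv2.COLOR_RGB2GRAY)
m=(g<80).astype(np.uint8); m=cv2.morphologyEx(m,cv2.MORPH_CLOSE,np.ones((15,15)))
for k in cv2.findContours(m,0,2)[0]:
    if 1000<cv2.contourArea(k)<12000:
        (u,v),(w,h),_=cv2.fitEllipse(k); print((u,v),w,h,onplane(c,(u,v),.074))
E
```

```text
area mm2 39.5021355 expect ~49
20 thick 8.42 width 7.39 edgelen 1.76 ctr [462.72 -44.68]
30 thick 8.11 width 7.87 edgelen 1.86 ctr [462.6  -44.31]
40 thick 7.75 width 8.24 edgelen 2.01 ctr [462.36 -44.04]
50 thick 7.22 width 8.61 edgelen 2.54 ctr [462.17 -43.85]
60 thick 6.61 width 9.01 edgelen 3.3 ctr [462.08 -43.75]
70 thick 5.93 width 9.27 edgelen 5.65 ctr [462.02 -43.69]
80 thick 5.49 width 9.35 edgelen 8.91 ctr [461.97 -43.53]
90 thick 6.16 width 9.22 edgelen 4.52 ctr [461.83 -43.59]
100 thick 6.83 width 8.85 edgelen 2.48 ctr [461.7  -43.68]
110 thick 7.39 width 8.42 edgelen 2.1 ctr [461.53 -43.73]
120 thick 7.87 width 8.11 edgelen 1.91 ctr [461.24 -43.86]
130 thick 8.24 width 7.75 edgelen 1.8 ctr [460.93 -44.09]
(277.8627624511719, 214.51535034179688) 73.0040054321289 76.08793640136719 [ 0.4642 -0.0417  0.074 ]
(83.64256286621094, 187.4657745361328) 18.914295196533203 129.75804138183594 [0.4244 0.0969 0.074 ]
(546.2611083984375, 171.4565887451172) 63.82964324951172 76.28952026367188 [ 0.5747 -0.2051  0.074 ]
(386.4961853027344, 72.41983032226562) 36.45193099975586 65.41962432861328 [ 0.5831 -0.0658  0.074 ]
```

Spindle tip is at (0.462, -0.044) with the flat facing yaw ≈79°, consistent with the top view. On to the knob.

Request:
carry_out:
  moves: "134 -391 0 0 0 -8 85;134 -391 0 0 0 -8 85;134 -391 0 0 0 -8 85;134 -391 0 0 0 -8 85;134 -391 0 0 0 -8 85;134 -391 0 0 0 -8 85;134 -391 0 0 0 -8 85;134 -391 0 0 0 -8 85;134 -391 0 0 0 -8 85;134 -391 30 0 0 -8 85;134 -391 52 0 0 -8 85;134 -391 52 0 0 -8 85;134 -391 52 0 0 -8 85;134 -391 52 0 0 -8 85"

```text
time: 3.35
ee_pos: [0.4414, 0.3319, 0.1102]
tcp_rot: [-178.2, -0.1, 36.1]
wrist_force: [0.1, -0.1, -0.3]
opening: 0.085
grasp_force: 0.0
```

Run:
```python
from h import *
np.set_printoptions(precision=4,suppress=True)
c=snap('wrist'); o=c['obs']; print(o['time'],o['ee_pos'],o['tcp_rot'],o['q'])
print(proj(c,(.416,.365,.033)))
i=cv2.cvtColor(c['img'],cv2.COLOR_RGB2BGR)
u,v=proj(c,(.416,.365,.025)).astype(int); u0,v0=u-65,v-50; print(u0,v0)
cv2.imwrite('pics/w2.png',cv2.resize(i[v0:v0+100,u0:u0+130],None,fx=6,fy=6,interpolation=cv2.INTER_CUBIC))
# white line on bar top (z=.033) 
hsv=cv2.cvtColor(i,cv2.COLOR_BGR2HSV); m=((hsv[...,2]>170)&(hsv[...,1]<60)).astype(np.uint8)
for k in cv2.findContours(m[v0:v0+100,u0:u0+130],0,1,offset=(u0,v0))[0]:
    if cv2.contourArea(k)>5:
        P=k[:,0]; vx,vy,x,y=cv2.fitLine(k,cv2.DIST_L2,0,.01,.01).ravel(); s=(P-[x,y])@[vx,vy]
        e=[onplane(c,(x+vx*t,y+vy*t),.033) for t in(s.min(),s.max())]
        d=e[1]-e[0]; print('white',cv2.contourArea(k),e,np.degrees(np.arctan2(d[1],d[0])))
m=(hsv[...,2]<70).astype(np.uint8)
for k in cv2.findContours(m[v0:v0+100,u0:u0+130],0,1,offset=(u0,v0))[0]:
    if cv2.contourArea(k)>500:
        (a,b),r=cv2.minEnclosingCircle(k); print('dark',a,b,r,onplane(c,(a,b),.017))
```

```text
3.35 [0.4414 0.3319 0.1102] [-178.2099   -0.0747   36.1201] [ 36.0651   4.7346  -5.4586  79.7338   1.7902 179.945 ]
[225.2929 231.0562]
162 177
white 111.0 [array([0.4153, 0.3696, 0.033 ]), array([0.4312, 0.3761, 0.033 ])] 22.193450174471295
dark 224.08103942871094 223.19265747070312 33.40541458129883 [0.4136 0.3684 0.017 ]
```

View pics/w2.png

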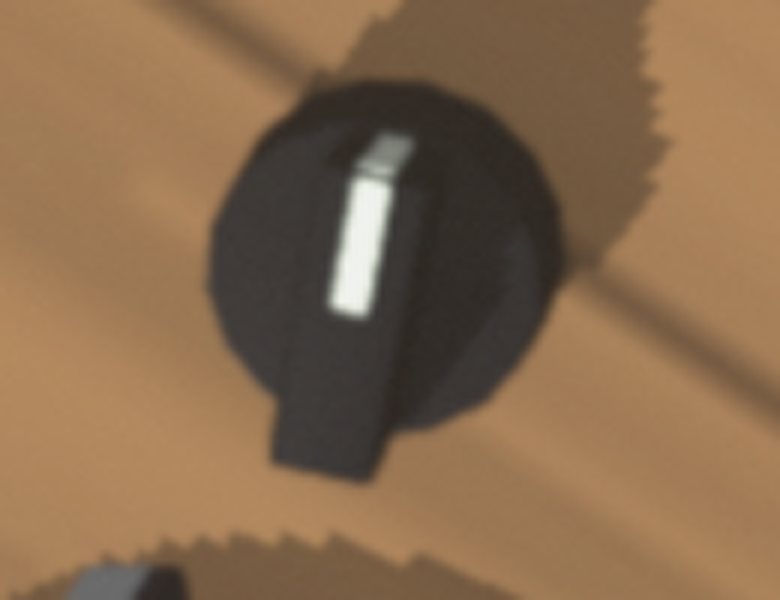

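The close view shows the knob with the white line running from (350,310) to (375,180) in the crop. The bar's top face runs from (373,178) to (320,472). Joint 6 hit its limit, so I'll use the half-turned grasp.

```bash
cat >> h.py <<'E'
def delta(o,target,yaw):
    Rc=R.from_euler('xyz',o['tcp_rot'],degrees=True); Rt=R.from_euler('xyz',[180,0,yaw],degrees=True)
    return (Rc.inv().apply(np.array(target)-o['ee_pos'])*1e3).round(1), np.degrees((Rc.inv()*Rt).as_rotvec()).round(1)
E
python3 - <<'E'
from h import *
np.set_printoptions(precision=4,suppress=True)
c=snap('wrist'); f=lambda x,y,z:onplane(c,(162+x/6,177+y/6),z)
a,b=f(373,178,.033),f(320,472,.033); print(a,b,np.linalg.norm(a-b),(a+b)/2,np.degrees(np.arctan2(*(a-b)[1::-1])))
a2,b2=f(350,310,.033),f(375,180,.033);print(np.degrees(np.arctan2(*(b2-a2)[1::-1])))
print('skirt L,R',f(208,265,.012),f(562,240,.012),f(385,435,.017))
y=np.degrees(np.arctan2(*(a-b)[1::-1])); m=(a+b)/2; m[2]=.1
print(delta(c['obs'],m,y-180))
E
```

```text
[0.4315 0.376  0.033 ] [0.3945 0.3602 0.033 ] 0.04021204191663914 [0.413  0.3681 0.033 ] 23.096945229228314
22.497124676411445
skirt L,R [0.3996 0.3871 0.012 ] [0.4311 0.3509 0.012 ] [0.3954 0.3548 0.017 ]
(array([ -1.7, -45.7,  11.6]), array([  -0.2,   -2.6, -166.9]))
```

Request:
carry_out:
  moves: "-2 -46 0 0 0 -9 85;-2 -46 0 0 -1 -18 85;-2 -46 0 0 -1 -27 85;-2 -46 0 0 -1 -36 85;-2 -46 0 0 -1 -45 85;-2 -46 0 0 -1 -54 85;-2 -46 0 0 -1 -63 85;-2 -46 0 0 -1 -72 85;-2 -46 0 0 -1 -81 85;-2 -46 0 0 -1 -90 85;-2 -46 0 0 -2 -99 85;-2 -46 0 0 -2 -108 85;-2 -46 0 0 -2 -117 85;-2 -46 0 0 -2 -126 85;-2 -46 0 0 -2 -135 85;-2 -46 0 0 -2 -144 85;-2 -46 0 0 -2.6 -153 85;-2 -46 0 0 -2.6 -162 85;-2 -46 0 0 -2.6 -167 85;-2 -46 0 0 -2.6 -167 85"

```text
time: 5.45
ee_pos: [0.4123, 0.3679, 0.1108]
tcp_rot: [180.0, -0.2, -156.5]
wrist_force: [-0.1, 0.8, -0.2]
opening: 0.0852
grasp_force: 0.0
```

Run:
```python
from h import *
np.set_printoptions(precision=4,suppress=True)
c=snap('wrist'); o=c['obs']; print(o['time'],o['ee_pos'],o['tcp_rot'],o['q'])
i=cv2.cvtColor(c['img'],cv2.COLOR_RGB2BGR)
u,v=proj(c,(.414,.3685,.025)).astype(int); u0,v0=u-65,v-50; print(u0,v0)
cv2.imwrite('pics/w3.png',cv2.resize(i[v0:v0+100,u0:u0+130],None,fx=6,fy=6,interpolation=cv2.INTER_CUBIC))
```

```text
5.45 [0.4123 0.3679 0.1108] [ 179.9998   -0.1714 -156.5005] [41.7203  5.009  -5.0823 80.0715  0.0538 18.2207]
214 178
```

View pics/w3.png

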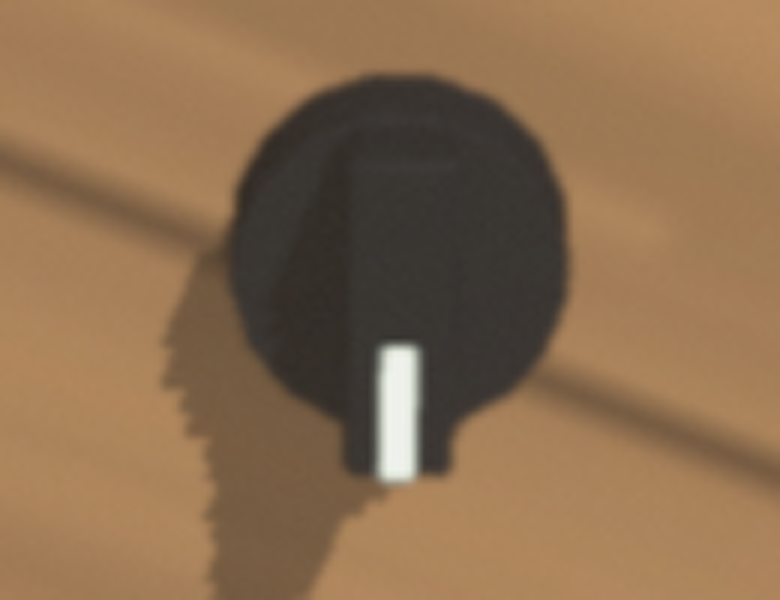

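The white line is now vertical at crop x=399, and the bar's top face runs from y≈162 to 475. The alignment is good.

Run:
```python
from h import *
np.set_printoptions(precision=4,suppress=True)
c=snap('wrist'); f=lambda x,y,z:onplane(c,(214+x/6,178+y/6),z)
a,b=f(399,162,.033),f(399,475,.033); m=(a+b)/2; print(m,np.linalg.norm(a-b),np.degrees(np.arctan2(*(b-a)[1::-1])))
print('skirt',(f(232,250,.012)+f(568,250,.012))/2)
m[2]=.03; print(delta(c['obs'],m,-156.5))
```

```text
[0.4129 0.3687 0.033 ] 0.04139406654364648 23.69089698544974
skirt [0.4111 0.3681 0.012 ]
(array([-1.1,  0.5, 80.8]), array([-0. , -0.2,  0.1]))
```

Request:
carry_out:
  moves: "-1 0.5 30 0 0 0 60;-1 0.5 60 0 0 0 40;-1 0.5 72 0 0 0 40;-1 0.5 75 0 0 0 40;-1 0.5 75 0 0 0 40;-1 0.5 75 0 0 0 5;-1 0.5 75 0 0 0 5;-1 0.5 75 0 0 0 5;-1 0.5 75 0 0 0 5;-1 0.5 75 0 0 0 5;-1 0.5 75 0 0 0 5;-1 0.5 75 0 0 0 5"
  force: 60

```text
time: 6.75
ee_pos: [0.413, 0.3691, 0.0363]
tcp_rot: [180.0, -0.1, -156.8]
wrist_force: [-0.3, -1.0, 6.4]
opening: 0.0121
grasp_force: 59.9
```

Run:
```python
from h import *
np.set_printoptions(precision=4,suppress=True)
o=bot.get_obs(); print(bot.tip_extent,o['ee_pos'],o['tcp_rot'],o['wrist_force'],o['opening'],o['grasp_force'])
# target: beside the spindle, final yaw
print(delta(o,(.462-.0,-.0438,.17),79-180),delta(o,(.462,-.0438,.17),-156.5))
```

```text
0.017 [0.413  0.3691 0.0363] [ 179.9798   -0.1182 -156.8193] [-0.2535 -0.9941  6.4279] 0.012111354059328536 59.91146206855774
(array([ 117.8, -398.8, -133.6]), array([  0.1,  -0.1, -55.8])) (array([ 117.8, -398.8, -133.6]), array([ 0. , -0.1, -0.3]))
```

Request:
carry_out:
  moves: "0 0 -40 0 0 0 5;0 0 -80 0 0 0 5;10 -40 -114 0 0 0 5;20 -80 -114 0 0 -8 5;30 -120 -114 0 0 -16 5;40 -160 -114 0 0 -24 5;50 -200 -114 0 0 -32 5;60 -240 -114 0 0 -40 5;70 -280 -114 0 0 -48 5;80 -320 -114 0 0 -56 5;90 -358 -114 0 0 -56 5;90 -358 -114 0 0 -56 5;90 -358 -114 0 0 -56 5;90 -358 -114 0 0 -56 5;90 -358 -114 0 0 -56 5"

```text
time: 8.25
ee_pos: [0.471, 0.0053, 0.1494]
tcp_rot: [179.8, -0.2, -100.7]
wrist_force: [-0.0, 0.5, -0.2]
opening: 0.0125
grasp_force: 59.1
```

Run:
```python
from h import *
np.set_printoptions(precision=4,suppress=True)
c=snap('wrist','w4.png'); o=c['obs']; print(o['time'],o['ee_pos'],o['tcp_rot'],o['q'],o['opening'],o['grasp_force'])
print(proj(c,(.462,-.0438,.092)))
try:
    P=dtip(c,near=(.462,-.0438)); print(cv2.contourArea((P*1e6).astype(np.float32))/1e6)
    for a in range(66,94,3):
        d=np.array([np.cos(np.radians(a)),np.sin(np.radians(a))]); n=np.array([-d[1],d[0]])
        q=P@d*1e3; w=P@n*1e3; top=q>q.max()-.6
        print(a,'thick',round(np.ptp(q),2),'width',round(np.ptp(w),2),'edge',round(np.ptp(w[top]),2),'ctr',(d*(q.max()-.8)+n*(w.max()+w.min())/2).round(2))
except Exception as e: print(repr(e))
```

```text
8.25 [0.471  0.0053 0.1494] [ 179.8114   -0.1546 -100.7253] [  0.7039  -6.4521 -12.1629  84.5047  -0.1141 -78.5703] 0.012500980141422629 59.14137125015259
[278.7491 168.6629]
51.169891050048825
66 thick 6.99 width 10.15 edge 5.47 ctr [462.32 -42.93]
69 thick 6.82 width 10.22 edge 6.2 ctr [462.2  -43.04]
72 thick 6.67 width 10.27 edge 7.79 ctr [462.11 -43.13]
75 thick 6.51 width 10.29 edge 8.84 ctr [462.02 -43.23]
78 thick 6.35 width 10.27 edge 9.43 ctr [461.95 -43.33]
81 thick 6.45 width 10.26 edge 8.66 ctr [461.93 -43.23]
84 thick 6.67 width 10.22 edge 7.45 ctr [461.9  -43.07]
87 thick 6.87 width 10.16 edge 5.31 ctr [461.86 -42.91]
90 thick 7.07 width 10.08 edge 4.96 ctr [461.8  -42.74]
93 thick 7.27 width 10.0 edge 4.22 ctr [461.72 -42.56]
```

View pics/w4.png

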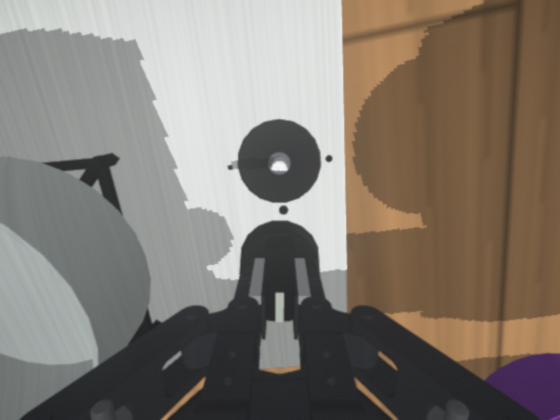

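The knob is held straight. The left spindle's D tip is at (280,162) with its flat facing the knob, and the skirt's front edge is at (280,221). Next I'll check the in-hand offset and compute the final shift.

Run:
```python
from h import *
np.set_printoptions(precision=4,suppress=True)
c=snap('wrist'); o=c['obs']
Rc=R.from_euler('xyz',o['tcp_rot'],degrees=True)
for v in([.024,0,.0363],[.024,0,.0193],[0.004,.024,.0193],[.004,-.024,.0193]): print(v,proj(c,o['ee_pos']+Rc.apply(v)))
g=cv2.cvtColor(c['img'],cv2.COLOR_RGB2GRAY); print(g[212:232,279], np.where(g[245,225:335]<90)[0][[0,-1]]+225)
print(delta(o,(.462,-.0435,.115+.0363-.02),79-180))
```

```text
[0.024, 0, 0.0363] [279.4468 219.6149]
[0.024, 0, 0.0193] [279.4521 230.7593]
[0.004, 0.024, 0.0193] [323.4196 264.7901]
[0.004, -0.024, 0.0193] [235.4348 264.7288]
[155 193 218 224 225 225 224 215 155  88  61  59  58  58  56  58  56  56
  57  57] [243 315]
(array([49.5, -0.3, 18.2]), array([ 0.2, -0.2,  0.3]))
```

Request:
carry_out:
  moves: "25 0 0 0 0 0 5;50 0 0 0 0 0.3 5;50 0 5 0 0 0.3 5;50 0 12 0 0 0.3 5;50 0 12 0 0 0.3 5;50 0 16 0 0 0.3 5;50 0 20 0 0 0.3 5;50 0 24 0 0 0.3 5;50 0 24 0 0 0.3 5;50 0 24 0 0 0.3 5"

```text
time: 9.35
ee_pos: [0.4615, -0.0447, 0.1253]
tcp_rot: [179.8, -0.1, -101.1]
wrist_force: [0.0, 1.3, -0.9]
opening: 0.0125
grasp_force: 59.1
```

Request:
carry_out:
  moves: "-0.5 0 3 0 0 0 5;-0.5 0 6 0 0 0 5;-0.5 0 9 0 0 0 5;-0.5 0 11 0 0 0 5;-0.5 0 11 0 0 0 5;-0.5 0 11 0 0 0 5"

```text
time: 9.95
ee_pos: [0.4616, -0.0443, 0.1142]
tcp_rot: [179.8, -0.1, -101.1]
wrist_force: [1.7, 4.7, -1.4]
opening: 0.0128
grasp_force: 59.0
```

Request:
carry_out:
  moves: "-0.5 0 2 0 0 0 5;-0.5 0 4 0 0 0 5;-0.5 0 6 0 0 0 5;-0.5 0 7 0 0 0 5;-0.5 0 7 0 0 0 5;-0.5 0 7 0 0 0 5;-0.5 0 7 0 0 0 5"
  force: 80

```text
time: 10.65
ee_pos: [0.4618, -0.0442, 0.1083]
tcp_rot: [179.9, -0.2, -101.1]
wrist_force: [-2.3, 1.7, 9.0]
opening: 0.0118
grasp_force: 84.5
```

Request:
carry_out:
  moves: "0 0 1 0 0 0 5;0 0 2 0 0 0 5;0 0 2 0 0 0 5;0 0 2 0 0 0 5;0 0 2 0 0 0 5"

```text
time: 11.15
ee_pos: [0.462, -0.0442, 0.1077]
tcp_rot: [179.9, -0.2, -101.1]
wrist_force: [-7.0, 3.0, 21.2]
opening: 0.0114
grasp_force: 86.0
```

Run:
```python
from h import *
c=snap('side','s5.png'); w=snap('wrist','w5.png'); o=w['obs']; print(o['ee_pos'],o['wrist_force'],o['torque'],o['grasp_force'])
u,v=proj(c,(.462,-.044,.09)).astype(int); g=lambda c,u,v:cv2.resize(cv2.cvtColor(c['img'][v-50:v+50,u-50:u+50],cv2.COLOR_RGB2BGR),(400,400),interpolation=2)
u2,v2=proj(w,(.462,-.044,.09)).astype(int)
cv2.imwrite('pics/c5.png',np.hstack([g(c,u,v),g(w,u2,v2)]))
```

```text
[ 0.46202785 -0.04420466  0.10777495] [-6.62766531  3.17607455 21.42744552] [0.71109362 1.40973037 0.02038476] 86.0089123249054
```

View pics/c5.png

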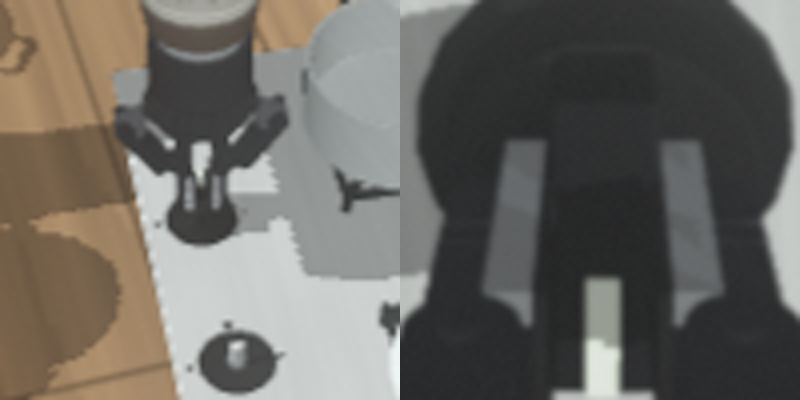

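The knob is low over the left bezel and still gripped. The underside is at 71.5 mm (72 mm expected when fully in), and the 21 N reaction shows it is against the stop.

```bash
python3 -c "
from workcell import bot
print(bot.job_done())"
```

```text
the job is handed in; nothing more can be done
None
```

The knob is on the left ring's spindle (the ring with the pot), lined up with the flat, and I'm still gripping it and pressing it fully in at about 21 N. The job was handed in after about 11 s, but the hand-in gave no verdict.

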